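Trim the sheet roller's fine knob and lock it

TASK

Set the roll gap of the bench sheet roller: turn the pointer-shaped fine knob clockwise until its nose points at the steel marker standing on the head, without turning the large coarse wheel beneath it, which is already set. Then turn the winged lock ring beside it clockwise until it is tight against its stop, let go, and leave the fine knob on the marker and the things around the machine where they are.

Things in the scene. Friction and masses are not known exactly. Their poses are not given: they have to be found in the camera images.
- roller: green bench sheet roller, fixed to the bench. Origin: centre of the underside of its adjusting head, a block 200 (x) x 320 (y) x 80 mm high; z up. The coarse wheel and fine knob stand on the head at (0, -90) mm, the lock ring at (0, +60) mm. Three rolls (up to 155 mm high) holding a half-curled tin sheet (up to 225 mm high) run from y = +175 to +480 mm, the sheet from y = +230 mm; a bearing block on the head's end, y = +135 to +175 mm, is 150 mm high
- coarse_rim (a point): a point on the upper edge of the coarse wheel, 52 mm from its axis, turning with it. The wheel is a scalloped bare aluminium disc of 114 mm diameter, 30 mm thick, its flat top 120 mm above the bench; it turns easily (0.04 N m) and must not be turned
- fine_grip (a point): grip point of the fine knob, on its (vertical) axis, 158 mm above the bench. The knob is a black bar above the coarse wheel, on the same axis: the part to pinch is 56 mm long, 16 mm thick, centred on the axis, from 140 to 174 mm above the bench (20 mm clear above the wheel, on a 24 mm neck). Own x axis: along the bar towards its nose, a narrower tip (7 mm thick) that reaches 49 mm from the axis; z up. Turns with 0.05 N m friction and stays where it is left
- fine (a joint): angle of the fine knob, growing clockwise seen from above; at 0 its nose points 1.0 rad counter-clockwise of the roller's x axis; stops at -0.3 and 2.6
- fine_nose (a point): tip of the fine knob's nose, at its top edge, 49 mm from the axis; axes as fine_grip
- marker: the setting marker, a plain dark steel upright fixed on the head beside the coarse wheel: 34 mm long (radially, 63 to 97 mm from the knobs' axis), 12 mm thick, its top 126 mm above the bench. Origin on the knobs' axis on top of the head; own x axis points from the axis through the marker: the fine knob is set when its x axis has the same direction. It is 0.5 to 1.5 rad clockwise of the nose at the start
- lock_grip (a point): grip point of the lock ring, on its (vertical) axis, 130 mm above the bench. The ring is a black 64 mm disc, top 106 mm above the bench, carrying one upright bar across it (two wings): 84 mm long, 14 mm thick, from 106 to 144 mm above the bench. Own x axis: along the wings; z up
- lock (a joint): angle of the lock ring, growing clockwise seen from above (tightening); loose from 0 to 0.35 at the start, tight at its hard stop at 1.3, where its wings lie along the roller's x axis; 0.08 N m friction, so gripping pads lag a few hundredths of a rad and may be turned a little past the stop; stays where it is left
- hammer: 240 mm long hammer lying on the bench to the right; bystander. Origin under its middle
- tin: open square tin, 110 x 110 x 150 mm high, standing to the right of the roller; bystander. Origin at the centre of its underside

How it is judged:
On the way, in this order (a step that is already met when the one before it is completed fails the run):
1. the fine knob's nose points at the marker (within 0.1 rad) while the lock ring is still loose (less than 0.6 rad) (angle between the x axis of fine_grip and the x axis of marker, either way round below 0.1 rad and x of fine_nose in the frame of marker above 0.03 m and value of joint lock below 0.6 rad), for 0.2 s.
2. the lock ring is turned tight (beyond 1.22 rad) (value of joint lock above 1.22 rad), for 0.2 s.
At the end, for the whole second after the job is handed in: the fine knob's nose points at the marker within 0.1 rad, the lock ring is tight (beyond 1.22 of its 1.3 rad), the coarse wheel's rim is within 5 mm of where it was (angle between the x axis of fine_grip and the x axis of marker, either way round below 0.1 rad and x of fine_nose in the frame of marker above 0.03 m and value of joint lock above 1.22 rad and distance of coarse_rim from where it was at the start of the episode below 0.005 m); the robot touches nothing.
It fails at once if the coarse wheel is turned: its rim moves more than 5 mm (distance of coarse_rim from where it was at the start of the episode above 0.005 m).
It fails at once if the hammer or tin is moved more than 20 mm (distance of any of hammer, tin from where it was at the start of the episode above 0.02 m).
It also fails if it takes over 51 s, if anything falls off the work surface, if the arm or the gripper's body presses on something with over 40 N, if the wrist force passes 120 N, or if a joint passes its speed limit or range.

ROBOT

A 6-joint arm with a two-finger parallel gripper is mounted at the origin on the work surface. World frame = base frame: x ahead of the robot, y to its left, z up, the work surface at z = 0. Lengths are in m, angles in rad, forces in N, time in s.
With the tool pointing down it reaches from about 0.325 to 0.925 m from the base axis. Payload 3.1 kg.
Tool frame: the origin (TCP) lies on the centre line of the jaws, within the pads' length; the fingertips stand 25 mm ahead of it and the grasp point (between the pads) lies 6 mm ahead of it; z points along the fingers, y is the line along which they close (so a half turn about z gives the same grasp; the last joint's range is limited). The gripper opens to 85 mm and grips with 20 to 120 N. Pads are 22 mm wide; open, the fingers measure 114 mm over their backs; the gripper's body (76 mm by 85 mm) begins 54 mm behind the grasp point. The pads swing forward as they close: fully open they stand 13 mm farther back than shut.
Start: joints at [1.047, 0.217, 1.613, -0, 1.311, -0.112], TCP at [0.25, 0.573, 0.226] pointing down, gripper open.
Joint ranges: [-2.75, 2.75], [-0.78, 2.1], [0.31, 2.55], [-1.13, 4.27], [0.13, 2.63], [-2.58, 2.58]. Speed limits (rad/s): [2.79, 2.79, 3.14, 3.14, 3.14, 3.14].

INTERFACE

Orientations are given as a 3x3 rotation matrix whose columns are the frame's x, y, z axes.
In Python, from workcell import ctrl gives the robot as it stands. The module is installed in compiled form; this text tells all that it offers.
- The arm moves only by the shell command python3 -m pendant 'ROWS' [OPENING] [FORCE]. ROWS is JSON, a list of rows, each an object of numbers: "tx", "ty", "tz": the shift along the tool's x, y, z in cm; "turn": the turn about the tool's z in rad. A call has 1 to 10 rows; each row is the pose to reach, as a shift and turn from the pose commanded when the call began, along the tool's axes at that moment; what a row does not reach only later rows make up. A row lasts 1/12 s, in which the tool goes at most 41.7 mm and 7.16 degrees, less where a joint would pass 70% of its speed; a pose out of reach is approached as far as the arm can. A call with a gripper value outside its range is refused whole. OPENING is the finger opening in cm, from 0 to 8.54, set as the call begins (- or left out, the last holds). The fingers move at their own pace and stop on an object; FORCE is the grip in N (left out, the last holds). Time passes only in rows, so rows that repeat a pose let the fingers close. It gives the time, the measured TCP pose, the force, the opening and the grip force at its end, in the units of the state.
- ctrl.state(): the state, without advancing time (a new reading comes with each control period).
- ctrl.capture(name): name is "scene" or "top" or "wrist"; returns (picture, depth): 400x640x3 uint8, blue, green, red; 400x640 float32, m along the optical axis (not along the pixel's ray), 0 where there is no reading.
- ctrl.get_calibration(name): a dict with "intrinsics" (3x3 intrinsics, pixels), "extrinsics" (4x4, takes a point from world to camera coordinates). Camera axes: x right, y down, z forward; pixel columns grow to the right and rows downward; lengths in m; the calibration is good to about 2 mm. A picture is of the moment at which its call begins: read the wrist's pose just before it. get_calibration takes no time and is no camera call; for the wrist camera it gives the pose at the moment of the call.
- ctrl.sign_off(): hands the job in; it is judged then, once.
The state is a dict: "clock": time; "q": joint angles; "qvel": joint speeds; "joint_torque": joint torques, N m; "ee_pos": TCP position; "orientation": TCP orientation; "force": force on the tool from outside, world axes, zero at the start; "wrist_torque": the same for the moment, N m; "finger_gap": opening from 0.0 (shut) to 1.0 (fully open); "grip_force": force on a finger pad.
Only numpy, scipy, OpenCV 4.12 (cv2) and the standard library are available. Lean on these libraries where they do the work, as an engineer would, in place of code of your own. Each camera call takes 0.05 s, during which the arm holds its last target. There are 200 camera calls.

## Working session

There is one attempt and no reset: what is moved stays moved. The work goes in short steps, Python scripts to look and compute and a shell command to move; the robot and the scene stay as the last step left them, time stands still between calls to the robot, and variables do not carry over. Pictures are saved under pics/ and viewed, at most 10 in all, crops included, and the job is handed in when it is done.

```bash
mkdir -p pics
cat > h.py <<'E'
import numpy as np, cv2
from workcell import ctrl
def cap(n):
    c=ctrl.get_calibration(n); K=np.array(c["intrinsics"]);T=np.array(c["extrinsics"])
    im,d=ctrl.capture(n); return im,d,K,T
def pts(d,K,T):
    v,u=np.mgrid[:d.shape[0],:d.shape[1]]
    P=np.stack([(u-K[0,2])/K[0,0]*d,(v-K[1,2])/K[1,1]*d,d],-1)
    return (P-T[:3,3])@T[:3,:3]   # world HxWx3
def ray(uv,z,K,T):
    r=np.linalg.inv(K)@np.array([uv[0],uv[1],1.]); R=T[:3,:3]; c=-R.T@T[:3,3]; r=R.T@r
    return c+r*(z-c[2])/r[2]
E
python3 - <<'E'
from h import *
s=ctrl.state(); print(s["clock"],s["ee_pos"],np.round(s["orientation"],3))
for n in("top","scene"):
    im,d,K,T=cap(n); cv2.imwrite(f"pics/{n}0.png",im); np.savez(f"{n}0.npz",im=im,d=d,K=K,T=T)
    print(n,K[0,0],np.round(-T[:3,:3].T@T[:3,3],3),np.round(T[2,:3],2))
E
```

```text
0.0 [0.2497254  0.57203256 0.2250581 ] [[-0.916  0.4   -0.001]
 [ 0.4    0.916 -0.002]
 [ 0.    -0.002 -1.   ]]
top 517.9942278734811 [ 0.288 -0.125  1.372] [ 0.19 -0.   -0.98]
scene 381.10867915805386 [0.887 0.346 0.488] [-0.52 -0.66 -0.54]
```

View pics/top0.png

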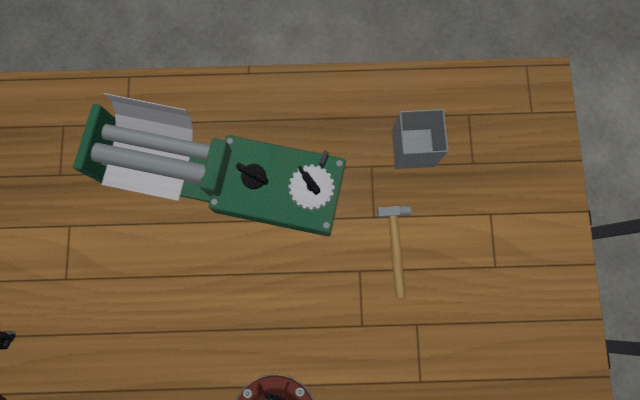

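View pics/scene0.png

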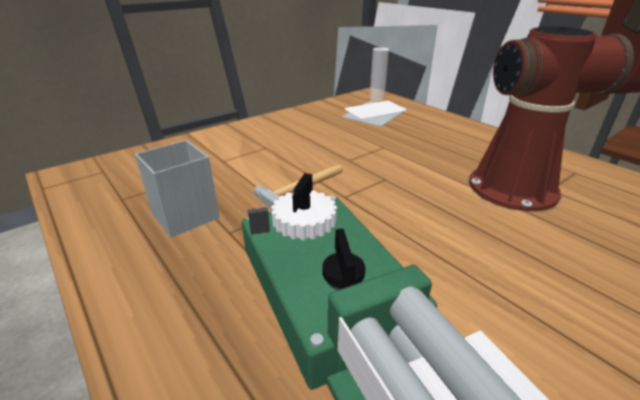

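The top view shows the fine knob on the coarse wheel at about (311,183), the lock ring at (253,176) and the marker at (324,158). The tin is at (420,140) and the hammer at (397,250). The knob's nose points up-left, to about (301,170). The scene view shows the knob at (302,195), the lock at (343,255) and the marker at (259,220).

Run:
```python
from h import *
D={n:np.load(n+"0.npz") for n in("top","scene")}
t=D["top"]; im=t["im"].astype(int); P=pts(t["d"],t["K"],t["T"]); K,T=t["K"],t["T"]
hsv=cv2.cvtColor(t["im"],cv2.COLOR_BGR2HSV)
def big(m): 
    n,l,s,c=cv2.connectedComponentsWithStats(m.astype(np.uint8)); i=1+np.argmax(s[1:,4]); return l==i,c[i]
def win(x0,x1,y0,y1):
    w=np.zeros((400,640),bool); w[y0:y1,x0:x1]=1; return w
# wheel: bright in window
wh,c=big((hsv[...,2]>130)&(hsv[...,1]<60)&win(280,345,155,220))
cs,_=cv2.findContours(wh.astype(np.uint8),0,2); 
(cx,cy),r=cv2.minEnclosingCircle(max(cs,key=len)); print("wheel",cx,cy,r,ray((cx,cy),.12,K,T),"depth z",np.median(P[wh][:,2]))
for nm,w in(("fine",win(290,330,160,200)),("lock",win(230,275,155,195)),("marker",win(316,332,148,168))):
    m,c=big((hsv[...,2]<(60 if nm!="marker" else 90))&((hsv[...,1]<90)|(hsv[...,2]<45))&w)
    Q=P[m]; print(nm,m.sum(),c,"z pct",np.percentile(Q[:,2],[5,50,95]).round(3),"mean",Q.mean(0).round(4))
    zt={"fine":.174,"lock":.144,"marker":.126}[nm]
    top=Q[Q[:,2]>zt-.012]
    if len(top)>5:
        u,s,v=np.linalg.svd(top[:,:2]-top[:,:2].mean(0)); print("  top",len(top),top.mean(0).round(4),"dir deg",np.degrees(np.arctan2(v[0,1],v[0,0])))
        pr=(top[:,:2]-top[:,:2].mean(0))@v[0]; print("  ext",pr.min(),pr.max())
g,c=big((hsv[...,0]>60)&(hsv[...,0]<95)&(hsv[...,1]>80)&win(200,350,130,240)&(abs(P[...,2]-.08)<.012))
rc=cv2.minAreaRect(P[g][:,:2].astype(np.float32)*1000); print("head",rc, np.median(P[g][:,2]))
s=D["scene"]
for nm,p in(("wheel c px",ray((cx,cy),.12,K,T)),):
    q=s["K"]@(s["T"][:3,:3]@p+s["T"][:3,3]); print(nm,q[:2]/q[2])
hs=cv2.cvtColor(s["im"],cv2.COLOR_BGR2HSV); Ps=pts(s["d"],s["K"],s["T"])
for nm,w in(("fine",win(285,320,165,215)),("lock",win(315,370,225,290)),("marker",win(245,272,205,236))):
    m,c=big((hs[...,2]<70)&w); Q=Ps[m]; print("scene",nm,m.sum(),"zmax",np.percentile(Q[:,2],[50,98]).round(3),Q[Q[:,2]>np.percentile(Q[:,2],75)].mean(0).round(4))
c=np.hstack([cv2.resize(t["im"][130:240,210:350],None,fx=4,fy=4,interpolation=2)]); cv2.imwrite("pics/crop.png",c)
```

```text
wheel 311.0 186.5 23.00553321838379 [ 0.56315577 -0.1069371   0.12      ] depth z 0.11937043035834205
fine 199 [309.34170854 181.46231156] z pct [0.141 0.17  0.175] mean [ 0.5639 -0.1041  0.1721]
  top 158 [ 0.5647 -0.1048  0.1786] dir deg -162.55566536680215
  ext -0.043417719334947716 0.27002860405680973
lock 566 [252.40989399 175.32508834] z pct [0.101 0.109 0.146] mean [0.5947 0.0374 0.124 ]
  top 203 [0.5947 0.035  0.1547] dir deg -142.92006205325853
  ext -0.043571572596169145 0.34135321959673315
marker 96 [323.3125 158.8125] z pct [0.079 0.124 0.129] mean [ 0.6344 -0.1395  0.1153]
  top 69 [ 0.6346 -0.1403  0.1251] dir deg 157.70678722134693
  ext -0.018521888212784526 0.02230947337215179
head ((585.7102661132812, -14.547836303710938), (326.83758544921875, 198.46644592285156), 76.44818115234375) 0.07949696173592971
wheel c px [304.6328409  206.45766033]
scene fine 506 zmax [0.162 0.174] [ 0.5761 -0.0946  0.1782]
scene lock 1529 zmax [0.108 0.146] [0.6064 0.046  0.1474]
scene marker 374 zmax [0.105 0.126] [ 0.6396 -0.1352  0.1211]
```

View pics/crop.png

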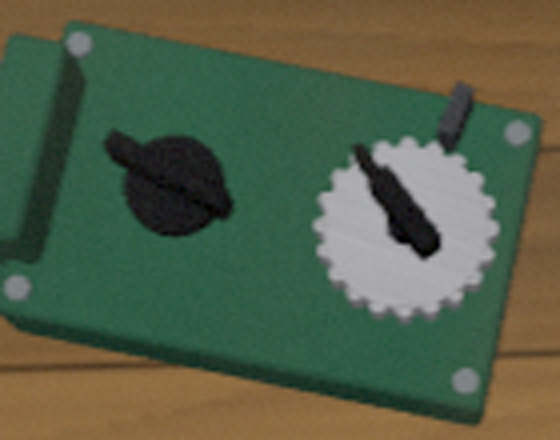

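The crop confirms three things:
- **Fine knob:** the narrow nose is at crop (360,150), pointing up-left.
- **Marker:** it is at (457,115), about 65° clockwise of the nose.
- **Lock wings:** they run from (115,140) to (225,210).

The axes come out at about (0.563,-0.106) for the fine knob and (0.596,0.038) for the lock, with roller yaw about -13.5°. Next I'll rise and move over the knob.

```bash
python3 -m pendant '[{"tz":-3},{"tz":-7},{"tz":-10.5},{"tx":-3,"ty":-2.7,"tz":-10.5},{"tx":-5,"ty":-4.5,"tz":-10.5},{"tx":-8,"ty":-7,"tz":-10.5},{"tx":-11,"ty":-9.5,"tz":-10.5},{"tx":-13.5,"ty":-12,"tz":-10.5},{"tx":-16,"ty":-14.2,"tz":-10.5},{"tx":-18,"ty":-16,"tz":-10.5}]' 8.5 30
python3 -m pendant '[{"tx":-2.5,"ty":-2.2},{"tx":-5,"ty":-4.5},{"tx":-7.5,"ty":-6.7},{"tx":-10,"ty":-9},{"tx":-12.5,"ty":-11},{"tx":-15,"ty":-13.3},{"tx":-17.5,"ty":-15.5},{"tx":-20,"ty":-17.8},{"tx":-22.5,"ty":-20},{"tx":-25,"ty":-22.2}]'
python3 -m pendant '[{"tx":-2.5,"ty":-2.2},{"tx":-5,"ty":-4.5},{"tx":-7.5,"ty":-6.7},{"tx":-10,"ty":-9,"turn":0.1},{"tx":-12.8,"ty":-11.4,"turn":0.2},{"tx":-12.8,"ty":-11.4,"turn":0.32},{"tx":-12.8,"ty":-11.4,"turn":0.44},{"tx":-12.8,"ty":-11.4,"turn":0.56},{"tx":-12.8,"ty":-11.4,"turn":0.68},{"tx":-12.8,"ty":-11.4,"turn":0.8}]'
python3 -m pendant '[{"turn":0.12},{"turn":0.24},{"turn":0.36},{"turn":0.48},{"turn":0.6},{"turn":0.72},{"turn":0.84},{"turn":0.96},{"turn":1.08},{"turn":1.2}]'
python3 - <<'E'
from h import *
s=ctrl.state(); print(s["clock"],s["ee_pos"],s["q"])
im,d,K,T=cap("wrist"); cv2.imwrite("pics/w1.png",im); np.savez("w1.npz",im=im,d=d,K=K,T=T)
print(np.round(-T[:3,:3].T@T[:3,3],3),np.round(T[2,:3],2))
E
```

```text
0.1 [0.24975874 0.57210081 0.22516596] [ 1.04678196e+00  2.17696833e-01  1.61481514e+00  3.60863198e-05
  1.31128422e+00 -1.12227301e-01]
[0.187 0.599 0.372] [ 0.24 -0.11 -0.96]invalid input
invalid input
invalid input
invalid input
```

View pics/w1.png

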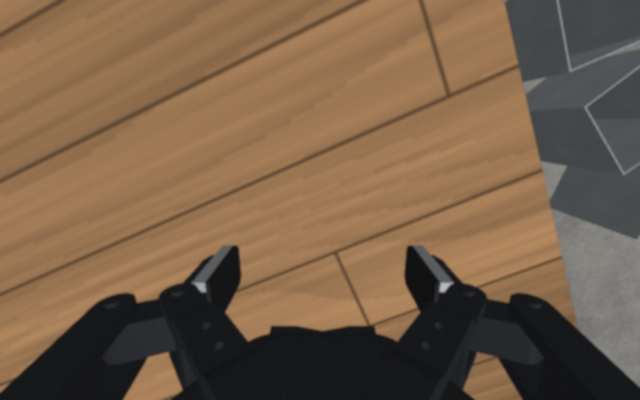

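The moves were refused as invalid input and the arm hasn't moved: the picture shows only bare bench and the open fingers. The rows probably need all four keys.

```bash
python3 -m pendant '[{"tx":0,"ty":0,"tz":-3,"turn":0},{"tx":0,"ty":0,"tz":-7,"turn":0},{"tx":0,"ty":0,"tz":-10.5,"turn":0},{"tx":-3,"ty":-2.7,"tz":-10.5,"turn":0},{"tx":-5,"ty":-4.5,"tz":-10.5,"turn":0},{"tx":-8,"ty":-7,"tz":-10.5,"turn":0},{"tx":-11,"ty":-9.5,"tz":-10.5,"turn":0},{"tx":-13.5,"ty":-12,"tz":-10.5,"turn":0},{"tx":-16,"ty":-14.2,"tz":-10.5,"turn":0},{"tx":-18,"ty":-16,"tz":-10.5,"turn":0}]' 8.5 30
```

```text
clock: 0.98
ee_pos: [0.3515, 0.3518, 0.331]
orientation: [[-0.916, 0.401, -0.0], [0.401, 0.916, -0.001], [-0.0, -0.001, -1.0]]
force: [2.0, -0.6, -0.3]
finger_gap: 0.996
grip_force: 0.0
```

```bash
python3 -m pendant '[{"tx":-2.5,"ty":-2.2,"tz":0,"turn":0},{"tx":-5,"ty":-4.5,"tz":0,"turn":0},{"tx":-7.5,"ty":-6.7,"tz":0,"turn":0},{"tx":-10,"ty":-9,"tz":0,"turn":0},{"tx":-12.5,"ty":-11,"tz":0,"turn":0},{"tx":-15,"ty":-13.3,"tz":0,"turn":0},{"tx":-17.5,"ty":-15.5,"tz":0,"turn":0},{"tx":-20,"ty":-17.8,"tz":0,"turn":0},{"tx":-22.5,"ty":-20,"tz":0,"turn":0},{"tx":-25,"ty":-22.2,"tz":0,"turn":0}]' >/dev/null
python3 -m pendant '[{"tx":-2.5,"ty":-2.2,"tz":0,"turn":0},{"tx":-5,"ty":-4.5,"tz":0,"turn":0},{"tx":-7.5,"ty":-6.7,"tz":0,"turn":0},{"tx":-10,"ty":-9,"tz":0,"turn":0.1},{"tx":-12.7,"ty":-11.3,"tz":0,"turn":0.2},{"tx":-12.7,"ty":-11.3,"tz":0,"turn":0.32},{"tx":-12.7,"ty":-11.3,"tz":0,"turn":0.44},{"tx":-12.7,"ty":-11.3,"tz":0,"turn":0.56},{"tx":-12.7,"ty":-11.3,"tz":0,"turn":0.68},{"tx":-12.7,"ty":-11.3,"tz":0,"turn":0.8}]' >/dev/null
python3 -m pendant '[{"tx":0,"ty":0,"tz":0,"turn":0.12},{"tx":0,"ty":0,"tz":0,"turn":0.24},{"tx":0,"ty":0,"tz":0,"turn":0.36},{"tx":0,"ty":0,"tz":0,"turn":0.48},{"tx":0,"ty":0,"tz":0,"turn":0.6},{"tx":0,"ty":0,"tz":0,"turn":0.72},{"tx":0,"ty":0,"tz":0,"turn":0.84},{"tx":0,"ty":0,"tz":0,"turn":0.96},{"tx":0,"ty":0,"tz":0,"turn":1.08},{"tx":0,"ty":0,"tz":0,"turn":1.2}]'
python3 - <<'E'
from h import *
s=ctrl.state(); print(s["clock"],s["ee_pos"],s["q"])
im,d,K,T=cap("wrist"); cv2.imwrite("pics/w2.png",im); np.savez("w2.npz",im=im,d=d,K=K,T=T)
print(np.round(-T[:3,:3].T@T[:3,3],3),np.round(T[2,:3],2))
E
```

```text
clock: 3.48
ee_pos: [0.5622, -0.1037, 0.3308]
orientation: [[0.749, 0.662, -0.001], [0.662, -0.749, 0.0], [-0.001, -0.001, -1.0]]
force: [-0.4, 0.4, -0.2]
finger_gap: 0.997
grip_force: 0.0
3.4833 [ 0.56216117 -0.103701    0.33083721] [-3.05169930e-01  3.77105521e-02  1.61774797e+00 -1.72200354e-05
  1.48710791e+00  5.41776333e-01]
[ 0.613 -0.059  0.478] [-0.2  -0.18 -0.96]
```

View pics/w2.png

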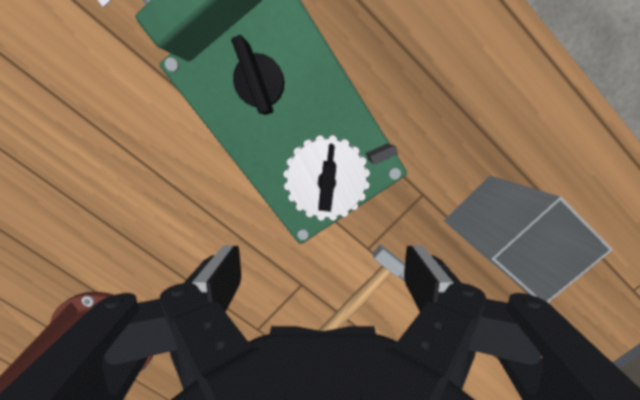

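The wrist view shows the knob at (327,180) with its nose up at (331,146), the marker at (382,154) and the lock ring at (257,78) with its wings running from (237,38) to (267,112).

```bash
cat > meas.py <<'E'
from h import *
def big(m): 
    n,l,s,c=cv2.connectedComponentsWithStats(m.astype(np.uint8)); i=1+np.argmax(s[1:,4]); return l==i
def plane(m,z,K,T):
    v,u=np.nonzero(m); return np.array([ray((a,b),z,K,T)[:2] for a,b in zip(u,v)])
def axis(Q):
    c,(w,h),a=cv2.minAreaRect((Q*1000).astype(np.float32)); a=a if w>=h else a+90
    a=(a+90)%180-90; return np.array(c)/1000,a,sorted((w,h))
def measure(im,d,K,T,top=.174):
    hsv=cv2.cvtColor(im,cv2.COLOR_BGR2HSV); P=pts(d,K,T); V=hsv[...,2]; ok=d>0
    near=lambda c,r:(np.hypot(P[...,0]-c[0],P[...,1]-c[1])<r)&ok
    wh=big((V>130)&(hsv[...,1]<60)&near((.563,-.106),.08)&(abs(P[...,2]-.12)<.01))
    hull=cv2.convexHull(np.argwhere(wh)[:,::-1].astype(np.int32)); 
    Q=np.array([ray(p[0],.12,K,T)[:2] for p in hull])
    (cx,cy),r=cv2.minEnclosingCircle((Q*1000).astype(np.float32)); print("wheel",cx/1000,cy/1000,r,np.median(P[wh][:,2]))
    for nm,c,r,z in(("fine",(.563,-.106),.062,.174),("lock",(.596,.038),.055,.144),("marker",(.6345,-.14),.03,.126)):
        dark=(V<90)&near(c,r)&(P[...,2]>z-.02); m=big(dark)
        zt=np.percentile(P[m][:,2],90)
        A=axis(P[m][:,:2]); B=axis(plane(m,z,K,T)); print(nm,m.sum(),"z90",zt.round(4),"depth",A[0].round(4),round(A[1],1),np.round(A[2]),"ray",B[0].round(4),round(B[1],1),np.round(B[2]))
        # principal direction
        Q=P[m][:,:2]; C=np.cov(Q.T); w,v=np.linalg.eigh(C); e=v[:,1]*np.sign(v[0,1]); print("   pca",Q.mean(0).round(4),np.degrees(np.arctan2(e[1],e[0])).round(1))
E
python3 - <<'E'
from meas import *
t=np.load("w2.npz"); measure(t["im"],t["d"],t["K"],t["T"])
E
```

```text
wheel 0.565090087890625 -0.10855471801757813 56.66782760620117 0.1191121132132609
fine 36026 z90 0.4338 depth [ 0.5668 -0.1027] -49.1 [ 34. 124.] ray [ 0.4766 -0.2945] -48.5 [237. 662.]
   pca [ 0.5759 -0.1031] -50.7
lock 1179 z90 0.144 depth [0.5997 0.0366] 59.8 [14. 83.] ray [0.6006 0.0346] 59.8 [16. 84.]
   pca [0.601  0.0364] 59.9
marker 7282 z90 0.4296 depth [ 0.6108 -0.1428] -73.2 [13. 24.] ray [ 0.6005 -0.5469] -89.6 [ 89. 384.]
   pca [ 0.6121 -0.1444] -35.8
```

```bash
sed -i 's/(P\[...,2\]>z-.02)/(abs(P[...,2]-z)<.015)/' meas.py
python3 - <<'E'
from meas import *
t=np.load("w2.npz"); measure(t["im"],t["d"],t["K"],t["T"])
E
```

```text
wheel 0.565090087890625 -0.10855471801757813 56.66782760620117 0.1191121132132609
fine 687 z90 0.1721 depth [ 0.5737 -0.1022] 35.3 [16. 75.] ray [ 0.5742 -0.1017] 34.3 [15. 75.]
   pca [ 0.5699 -0.1044] 35.4
lock 1128 z90 0.144 depth [0.5997 0.0366] 59.8 [14. 83.] ray [0.6004 0.0349] 59.8 [16. 84.]
   pca [0.6009 0.0367] 59.8
marker 277 z90 0.1262 depth [ 0.6366 -0.1408] -24.9 [12. 32.] ray [ 0.6364 -0.1394] -24.9 [14. 33.]
   pca [ 0.6365 -0.1399] -24.2
```

The fine axis is at (0.565,-0.108) with the nose at 35.3°, and the marker is at -24.4°. The turn needed is about 1.04 rad. I'll align and descend.

```bash
python3 -m pendant '[{"tx":-0.1,"ty":0.55,"tz":0,"turn":0.1},{"tx":-0.1,"ty":0.55,"tz":2,"turn":0.108},{"tx":-0.1,"ty":0.55,"tz":4.5,"turn":0.108},{"tx":-0.1,"ty":0.55,"tz":7,"turn":0.108},{"tx":-0.1,"ty":0.55,"tz":9.5,"turn":0.108},{"tx":-0.1,"ty":0.55,"tz":12,"turn":0.108},{"tx":-0.1,"ty":0.55,"tz":14.5,"turn":0.108},{"tx":-0.1,"ty":0.55,"tz":16,"turn":0.108},{"tx":-0.1,"ty":0.55,"tz":16.5,"turn":0.108},{"tx":-0.1,"ty":0.55,"tz":16.5,"turn":0.108}]' 6 30
python3 - <<'E'
from h import *
im,d,K,T=cap("wrist"); cv2.imwrite("pics/w3.png",im)
E
```

```text
clock: 4.37
ee_pos: [0.5638, -0.108, 0.1642]
orientation: [[0.812, 0.584, -0.004], [0.584, -0.812, 0.001], [-0.003, -0.004, -1.0]]
force: [0.5, -0.0, -0.7]
finger_gap: 0.704
grip_force: 0.0
```

View pics/w3.png

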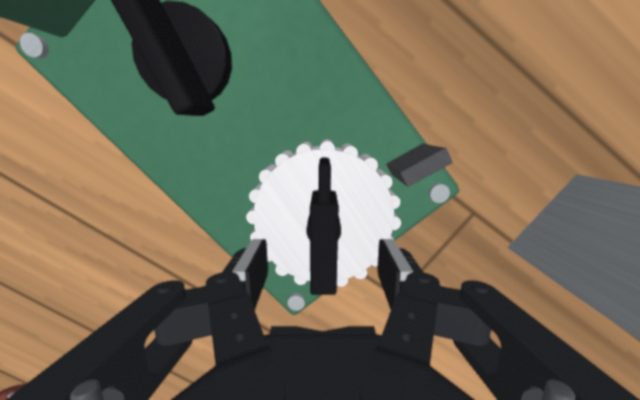

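The bar (x≈323) is centred between the pads (inner faces at 262 and 383), and the tips clear the wheel. Closing.

```bash
python3 -m pendant '[{"tx":0,"ty":0,"tz":0,"turn":0},{"tx":0,"ty":0,"tz":0,"turn":0},{"tx":0,"ty":0,"tz":0,"turn":0},{"tx":0,"ty":0,"tz":0,"turn":0},{"tx":0,"ty":0,"tz":0,"turn":0},{"tx":0,"ty":0,"tz":0,"turn":0},{"tx":0,"ty":0,"tz":0,"turn":0},{"tx":0,"ty":0,"tz":0,"turn":0}]' 0 30
```

```text
clock: 5.08
ee_pos: [0.5658, -0.1086, 0.1672]
orientation: [[0.813, 0.583, 0.001], [0.583, -0.813, -0.0], [0.001, 0.001, -1.0]]
force: [-0.5, 0.5, 3.2]
finger_gap: -0.001
grip_force: 1.8
```

Run:
```python
from meas import *
print(ctrl.state()["finger_gap"],ctrl.state()["grip_force"])
im,d,K,T=cap("wrist"); a=im
im,d,K,T=cap("scene"); cv2.imwrite("pics/w4.png",np.vstack([cv2.resize(a,(480,300)),cv2.resize(im[120:320,180:500],(480,300))]))
```

```text
-0.0012561581435087197 1.795660424977541
```

View pics/w4.png

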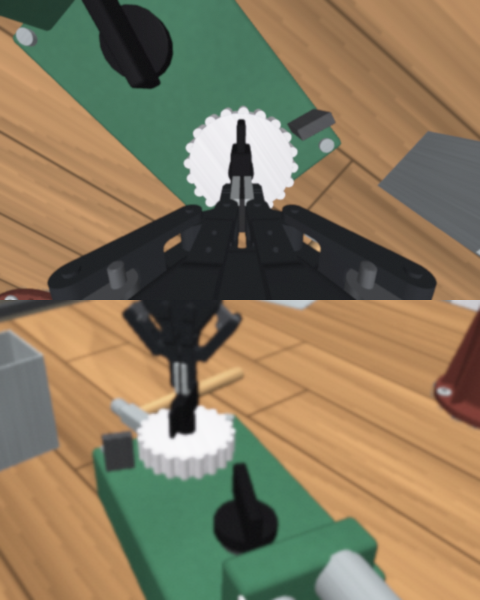

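The fingers shut with the knob not between them. In the scene half, the tips sit above the bar at about (183,392), so I'll check the tip height in depth.

Run:
```python
from meas import *
s=ctrl.state(); p=np.array(s["ee_pos"]); print(p,s["q"])
for n in("scene","wrist"):
    im,d,K,T=cap(n); np.savez(n+"5.npz",im=im,d=d,K=K,T=T); P=pts(d,K,T)
    V=im.max(-1)
    m=(d>0)&(np.hypot(P[...,0]-.565,P[...,1]+.108)<.065)&(P[...,2]>.128)&(P[...,2]<.26)
    Q=P[m]; x=(Q[:,:2]-[.565,-.1083])@[.816,.578]; y=(Q[:,:2]-[.565,-.1083])@[.578,-.816]
    print(n,m.sum())
    for z0 in np.arange(.13,.25,.008):
        k=(Q[:,2]>=z0)&(Q[:,2]<z0+.008)
        if k.sum()>3: print(round(z0,3),k.sum(),"x",np.percentile(x[k],[3,97]).round(3),"y",np.percentile(y[k],[3,97]).round(3),"V",np.median(V[m][k]),V[m][k].max())
```

```text
[ 0.56575257 -0.1085941   0.16716957] [-3.11516801e-01  1.71035613e-01  1.78343319e+00  1.30063499e-04
  1.18621690e+00  6.37384327e-01]
scene 2166
0.13 27 x [-0.001  0.011] y [-0.012 -0.005] V 18.0 161
0.138 68 x [-0.019  0.049] y [-0.012  0.001] V 42.0 192
0.146 90 x [-0.023  0.049] y [-0.009  0.002] V 17.0 175
0.154 90 x [-0.025  0.049] y [-0.009  0.002] V 16.0 167
0.162 93 x [-0.025  0.049] y [-0.009  0.002] V 17.0 159
0.17 143 x [-0.017  0.048] y [-0.008  0.006] V 30.0 177
0.178 56 x [0.003 0.013] y [-0.012  0.012] V 109.5 152
0.186 79 x [-0.002  0.013] y [-0.013  0.014] V 90.0 147
0.194 81 x [-0.001  0.013] y [-0.013  0.013] V 88.0 147
0.202 74 x [-0.002  0.013] y [-0.013  0.013] V 89.5 152
0.21 85 x [0.005 0.015] y [-0.022  0.018] V 50.0 161
0.218 181 x [-0.006  0.015] y [-0.029  0.03 ] V 35.0 127
0.226 259 x [-0.008  0.014] y [-0.036  0.036] V 36.0 143
0.234 224 x [-0.008  0.019] y [-0.042  0.043] V 35.0 134
0.242 247 x [-0.007  0.019] y [-0.048  0.049] V 36.0 133
wrist 35234
0.13 12 x [0.002 0.006] y [-0.011  0.012] V 142.5 186
0.138 123 x [-0.006  0.048] y [-0.011  0.012] V 107.0 207
0.146 58 x [0.026 0.048] y [-0.007  0.008] V 51.5 188
0.154 64 x [0.026 0.048] y [-0.007  0.008] V 24.0 186
0.162 211 x [0.008 0.048] y [-0.008  0.008] V 33.0 188
0.17 1345 x [0.01  0.046] y [-0.007  0.007] V 33.0 164
0.178 307 x [0.007 0.012] y [-0.011  0.013] V 102.0 199
0.186 383 x [0.007 0.012] y [-0.012  0.014] V 68.0 188
0.194 436 x [0.007 0.012] y [-0.012  0.014] V 72.5 187
0.202 626 x [-0.009  0.012] y [-0.004  0.007] V 54.0 186
0.21 735 x [-0.001  0.014] y [-0.023  0.025] V 39.0 203
0.218 2582 x [-0.008  0.014] y [-0.032  0.034] V 37.0 172
0.226 4185 x [-0.008  0.013] y [-0.036  0.038] V 38.0 170
0.234 3809 x [-0.007  0.017] y [-0.043  0.045] V 37.0 144
0.242 7562 x [-0.005  0.017] y [-0.048  0.05 ] V 41.0 143
```

The tips are at z≈0.175 while the TCP reads 0.167, so they aren't 25 mm ahead of the TCP here. I'll lift, set the opening to about 2.4 cm and measure the tips in free space.

```bash
python3 -m pendant '[{"tx":0,"ty":0,"tz":-1.5,"turn":0},{"tx":0,"ty":0,"tz":-4,"turn":0},{"tx":0,"ty":0,"tz":-5,"turn":0},{"tx":0,"ty":0,"tz":-5,"turn":0},{"tx":0,"ty":0,"tz":-5,"turn":0},{"tx":0,"ty":0,"tz":-5,"turn":0}]' 3 30
cat > tip.py <<'E'
from meas import *
s=ctrl.state(); p=np.array(s["ee_pos"]); R=np.array(s["orientation"]); print(s["clock"],p,s["finger_gap"],s["force"])
for n in("scene","wrist"):
    im,d,K,T=cap(n); P=pts(d,K,T); L=(P-p)@R   # tool coords
    m=(d>0)&(abs(L[...,0])<.014)&(abs(L[...,1])<.05)&(L[...,2]>-.08)&(L[...,2]<.06)
    Q=L[m]; print(n,"tool z bins")
    for z0 in np.arange(-.03,.06,.005):
        k=(Q[:,2]>=z0)&(Q[:,2]<z0+.005)
        if k.sum()>3: print(round(z0,3),k.sum(),"y",np.percentile(Q[k,1],[3,97]).round(3),"|y|",np.percentile(abs(Q[k,1]),3).round(3))
E
python3 tip.py
```

```text
clock: 5.78
ee_pos: [0.5646, -0.1083, 0.2148]
orientation: [[0.813, 0.582, -0.002], [0.582, -0.813, 0.001], [-0.001, -0.002, -1.0]]
force: [-0.5, 0.4, -0.2]
finger_gap: 0.35
grip_force: 0.0
5.7833 [ 0.56455264 -0.10832515  0.21484766] 0.35005236258299377 [-0.51142022  0.37850214 -0.21500126]
scene tool z bins
-0.03 70 y [-0.029  0.026] |y| 0.015
-0.025 71 y [-0.029  0.027] |y| 0.014
-0.02 68 y [-0.028  0.026] |y| 0.014
-0.015 49 y [-0.024  0.025] |y| 0.014
-0.01 17 y [-0.022  0.019] |y| 0.015
0.04 80 y [-0.008  0.006] |y| 0.0
0.045 14 y [-0.008 -0.008] |y| 0.008
0.05 14 y [-0.009 -0.008] |y| 0.008
0.055 16 y [-0.008 -0.008] |y| 0.008
wrist tool z bins
-0.03 347 y [-0.027  0.028] |y| 0.015
-0.025 311 y [-0.027  0.028] |y| 0.015
-0.02 288 y [-0.027  0.028] |y| 0.015
-0.015 230 y [-0.026  0.026] |y| 0.015
-0.01 91 y [-0.02   0.021] |y| 0.015
-0.005 9 y [-0.015  0.015] |y| 0.015
0.04 745 y [-0.007  0.008] |y| 0.0
0.045 31 y [-0.007  0.009] |y| 0.001
```

The tips really end about 8 mm behind the reported TCP, seen in both cameras. I'll use that: TCP z≈0.136 for the knob puts the tips at about 0.142.

```bash
python3 -m pendant '[{"tx":0,"ty":0,"tz":0,"turn":0},{"tx":0,"ty":0,"tz":0,"turn":0},{"tx":0,"ty":0,"tz":1.5,"turn":0},{"tx":0,"ty":0,"tz":3.5,"turn":0},{"tx":0,"ty":0,"tz":5.5,"turn":0},{"tx":0,"ty":0,"tz":7,"turn":0},{"tx":0,"ty":0,"tz":7.9,"turn":0},{"tx":0,"ty":0,"tz":7.9,"turn":0}]' 4.5 30
python3 -m pendant '[{"tx":0,"ty":0,"tz":0,"turn":0},{"tx":0,"ty":0,"tz":0,"turn":0},{"tx":0,"ty":0,"tz":0,"turn":0},{"tx":0,"ty":0,"tz":0,"turn":0},{"tx":0,"ty":0,"tz":0,"turn":0},{"tx":0,"ty":0,"tz":0,"turn":0}]' 0 30
```

```text
clock: 6.55
ee_pos: [0.5633, -0.1079, 0.1344]
orientation: [[0.813, 0.582, -0.005], [0.582, -0.813, 0.002], [-0.003, -0.004, -1.0]]
force: [-0.7, 0.2, 0.2]
finger_gap: 0.526
grip_force: 0.0
clock: 7.05
ee_pos: [0.5656, -0.1078, 0.1389]
orientation: [[0.813, 0.582, 0.0], [0.582, -0.813, 0.001], [0.001, -0.001, -1.0]]
force: [-4.2, 3.2, 4.6]
finger_gap: 0.185
grip_force: 31.4
```

Gripped (about 15.7 mm, 31 N). Now the turn.

```bash
python3 -m pendant '[{"tx":0,"ty":0,"tz":0,"turn":0.04},{"tx":0,"ty":0,"tz":0,"turn":0.1},{"tx":0,"ty":0,"tz":0,"turn":0.18},{"tx":0,"ty":0,"tz":0,"turn":0.26},{"tx":0,"ty":0,"tz":0,"turn":0.34},{"tx":0,"ty":0,"tz":0,"turn":0.42},{"tx":0,"ty":0,"tz":0,"turn":0.5},{"tx":0,"ty":0,"tz":0,"turn":0.56},{"tx":0,"ty":0,"tz":0,"turn":0.6},{"tx":0,"ty":0,"tz":0,"turn":0.6}]'
python3 -m pendant '[{"tx":0,"ty":0,"tz":0,"turn":0.06},{"tx":0,"ty":0,"tz":0,"turn":0.13},{"tx":0,"ty":0,"tz":0,"turn":0.2},{"tx":0,"ty":0,"tz":0,"turn":0.27},{"tx":0,"ty":0,"tz":0,"turn":0.34},{"tx":0,"ty":0,"tz":0,"turn":0.4},{"tx":0,"ty":0,"tz":0,"turn":0.44},{"tx":0,"ty":0,"tz":0,"turn":0.46},{"tx":0,"ty":0,"tz":0,"turn":0.46},{"tx":0,"ty":0,"tz":0,"turn":0.46}]'
python3 - <<'E'
from meas import *
im,d,K,T=cap("wrist"); cv2.imwrite("pics/w6.png",im); P=pts(d,K,T)
measure(im,d,K,T)
# nose part: dark, z .165-.18, beyond 30mm from axis
hsv=cv2.cvtColor(im,cv2.COLOR_BGR2HSV); a=np.array([.565,-.1083])
r=np.hypot(P[...,0]-a[0],P[...,1]-a[1]); m=big((hsv[...,2]<90)&(r>.031)&(r<.056)&(abs(P[...,2]-.174)<.008)&(d>0))
Q=P[m][:,:2].mean(0)-a; print("nose",m.sum(),np.hypot(*Q),np.degrees(np.arctan2(Q[1],Q[0])))
E
```

```text
clock: 7.88
ee_pos: [0.5658, -0.1085, 0.1389]
orientation: [[1.0, 0.021, 0.001], [0.021, -1.0, -0.0], [0.001, 0.0, -1.0]]
force: [-3.4, 2.4, 4.8]
finger_gap: 0.176
grip_force: 31.5
clock: 8.72
ee_pos: [0.5656, -0.109, 0.1389]
orientation: [[0.906, -0.423, 0.001], [-0.423, -0.906, -0.001], [0.001, 0.001, -1.0]]
force: [-3.9, 2.4, 5.7]
finger_gap: 0.182
grip_force: 31.6
wheel 0.5653847045898438 -0.10958831787109374 56.41607666015625 0.1191857166338821
fine 5348 z90 0.18 depth [ 0.5752 -0.1082] -15.0 [31. 77.] ray [ 0.5782 -0.1069] -15.1 [35. 76.]
   pca [ 0.5725 -0.1118] -24.7
lock 4684 z90 0.1437 depth [0.5998 0.0359] 59.9 [15. 85.] ray [0.602 0.028] 59.9 [23. 91.]
   pca [0.601  0.0326] 59.2
marker 12 z90 0.1259 depth [ 0.6461 -0.1518] -24.7 [0. 6.] ray [ 0.646  -0.1518] -24.6 [0. 5.]
   pca [ 0.6461 -0.1519] -24.5
nose 603 0.0400143250993573 -26.46180607362749
```

View pics/w6.png

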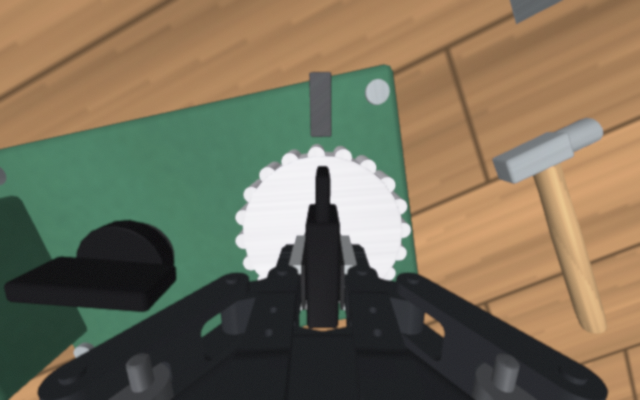

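The nose is at (322,170), in line with the marker at (320,103), so it points there within about 0.03 rad. I'll release, rise straight up, and move to the lock ring while turning back.

```bash
python3 -m pendant '[{"tx":0,"ty":0,"tz":0,"turn":0},{"tx":0,"ty":0,"tz":0,"turn":0},{"tx":0,"ty":0,"tz":0,"turn":0},{"tx":0,"ty":0,"tz":0,"turn":0},{"tx":0,"ty":0,"tz":-2,"turn":0},{"tx":0,"ty":0,"tz":-5,"turn":0},{"tx":0,"ty":0,"tz":-8,"turn":0},{"tx":0,"ty":0,"tz":-11,"turn":0},{"tx":0,"ty":0,"tz":-14,"turn":0},{"tx":0,"ty":0,"tz":-15,"turn":0}]' 4.5 30
python3 -m pendant '[{"tx":-0.5,"ty":-2.5,"tz":0,"turn":-0.1},{"tx":-1,"ty":-5,"tz":0,"turn":-0.2},{"tx":-1.5,"ty":-7.5,"tz":0,"turn":-0.3},{"tx":-2,"ty":-10,"tz":0,"turn":-0.4},{"tx":-2.5,"ty":-12.5,"tz":0,"turn":-0.5},{"tx":-2.9,"ty":-14.6,"tz":0,"turn":-0.6},{"tx":-2.9,"ty":-14.6,"tz":0,"turn":-0.7},{"tx":-2.9,"ty":-14.6,"tz":0,"turn":-0.8},{"tx":-2.9,"ty":-14.6,"tz":0,"turn":-0.9},{"tx":-2.9,"ty":-14.6,"tz":0,"turn":-1.0}]' >/dev/null
python3 -m pendant '[{"tx":0,"ty":0,"tz":0,"turn":-0.1},{"tx":0,"ty":0,"tz":0,"turn":-0.2},{"tx":0,"ty":0,"tz":0,"turn":-0.3},{"tx":0,"ty":0,"tz":0,"turn":-0.4},{"tx":0,"ty":0,"tz":0,"turn":-0.48},{"tx":0,"ty":0,"tz":0,"turn":-0.48},{"tx":0,"ty":0,"tz":0,"turn":-0.48}]'
python3 - <<'E'
from meas import *
for n in("wrist","top"):
    im,d,K,T=cap(n); print(n); measure(im,d,K,T); np.savez(n+"7.npz",im=im,d=d,K=K,T=T)
E
```

```text
clock: 9.6
ee_pos: [0.568, -0.1094, 0.2933]
orientation: [[0.906, -0.424, 0.009], [-0.424, -0.906, -0.003], [0.01, -0.001, -1.0]]
force: [0.2, 0.3, 1.3]
finger_gap: 0.531
grip_force: 0.0
clock: 11.02
ee_pos: [0.6008, 0.0359, 0.2863]
orientation: [[0.506, 0.862, -0.001], [0.862, -0.506, -0.0], [-0.001, -0.001, -1.0]]
force: [-0.2, -0.6, -0.0]
finger_gap: 0.528
grip_force: 0.0
wrist
wheel 0.5592965087890625 -0.09845548248291015 57.14751052856445 0.11907660809726771
fine 699 z90 0.1718 depth [ 0.5606 -0.1057] -23.4 [17. 44.] ray [ 0.5631 -0.0997] -25.4 [24. 44.]
   pca [ 0.5613 -0.1031] -25.2
lock 981 z90 0.144 depth [0.5997 0.0375] 59.8 [14. 83.] ray [0.6003 0.0381] 59.5 [13. 83.]
   pca [0.6008 0.0388] 59.5
marker 27 z90 0.1186 depth [ 0.6485 -0.1399] -24.7 [ 1. 11.] ray [ 0.6484 -0.1321] -30.4 [ 4. 13.]
   pca [ 0.6494 -0.1404] -26.8
top
wheel 0.5636083984375 -0.10819685363769531 56.99918746948242 0.11931260769230302
fine 186 z90 0.174 depth [ 0.5729 -0.1126] -25.0 [16. 76.] ray [ 0.5716 -0.1128] -24.8 [17. 77.]
   pca [ 0.5678 -0.1104] -24.8
lock 141 z90 0.1461 depth [0.5918 0.0242] 59.5 [15. 54.] ray [0.5903 0.0245] 59.4 [16. 57.]
   pca [0.5903 0.0238] 58.5
marker 67 z90 0.1282 depth [ 0.6362 -0.1409] -23.7 [12. 32.] ray [ 0.635  -0.1408] -24.1 [12. 35.]
   pca [ 0.6351 -0.1405] -22.0
```

From the top camera the fine knob is at -24.9° and the marker at -24°. The wheel hasn't moved. Next I'll descend on the lock ring (axis 0.5997,0.037, wings 59.6°, top 0.144) and grip it.

```bash
python3 -m pendant '[{"tx":0,"ty":-0.1,"tz":2,"turn":0},{"tx":0,"ty":-0.1,"tz":5,"turn":0},{"tx":0,"ty":-0.1,"tz":8,"turn":0},{"tx":0,"ty":-0.1,"tz":11,"turn":0},{"tx":0,"ty":-0.1,"tz":13.5,"turn":0},{"tx":0,"ty":-0.1,"tz":15.5,"turn":0},{"tx":0,"ty":-0.1,"tz":17,"turn":0},{"tx":0,"ty":-0.1,"tz":17.8,"turn":0},{"tx":0,"ty":-0.1,"tz":17.8,"turn":0},{"tx":0,"ty":-0.1,"tz":17.8,"turn":0}]' 4.5 40
python3 -m pendant '[{"tx":0,"ty":0,"tz":0,"turn":0},{"tx":0,"ty":0,"tz":0,"turn":0},{"tx":0,"ty":0,"tz":0,"turn":0},{"tx":0,"ty":0,"tz":0,"turn":0},{"tx":0,"ty":0,"tz":0,"turn":0},{"tx":0,"ty":0,"tz":0,"turn":0}]' 0 40
```

```text
clock: 11.95
ee_pos: [0.6003, 0.0365, 0.1095]
orientation: [[0.505, 0.863, -0.0], [0.863, -0.505, -0.0], [-0.0, -0.0, -1.0]]
force: [0.1, -0.4, 0.7]
finger_gap: 0.528
grip_force: 0.0
clock: 12.45
ee_pos: [0.5996, 0.0375, 0.1114]
orientation: [[0.505, 0.863, -0.001], [0.863, -0.505, 0.002], [0.001, -0.002, -1.0]]
force: [-5.6, 2.3, 5.9]
finger_gap: 0.156
grip_force: 40.7
```

```bash
python3 -m pendant '[{"tx":0,"ty":0,"tz":0,"turn":0.04},{"tx":0,"ty":0,"tz":0,"turn":0.1},{"tx":0,"ty":0,"tz":0,"turn":0.18},{"tx":0,"ty":0,"tz":0,"turn":0.26},{"tx":0,"ty":0,"tz":0,"turn":0.34},{"tx":0,"ty":0,"tz":0,"turn":0.42},{"tx":0,"ty":0,"tz":0,"turn":0.5},{"tx":0,"ty":0,"tz":0,"turn":0.58},{"tx":0,"ty":0,"tz":0,"turn":0.64},{"tx":0,"ty":0,"tz":0,"turn":0.7}]'
python3 -m pendant '[{"tx":0,"ty":0,"tz":0,"turn":0.08},{"tx":0,"ty":0,"tz":0,"turn":0.16},{"tx":0,"ty":0,"tz":0,"turn":0.24},{"tx":0,"ty":0,"tz":0,"turn":0.32},{"tx":0,"ty":0,"tz":0,"turn":0.4},{"tx":0,"ty":0,"tz":0,"turn":0.47},{"tx":0,"ty":0,"tz":0,"turn":0.53},{"tx":0,"ty":0,"tz":0,"turn":0.58},{"tx":0,"ty":0,"tz":0,"turn":0.61},{"tx":0,"ty":0,"tz":0,"turn":0.61}]'
python3 -m pendant '[{"tx":0,"ty":0,"tz":0,"turn":0.01},{"tx":0,"ty":0,"tz":0,"turn":0.02},{"tx":0,"ty":0,"tz":0,"turn":0.02},{"tx":0,"ty":0,"tz":0,"turn":0.02}]'
python3 -c "from workcell import ctrl;s=ctrl.state();print(s['wrist_torque'])"
```

```text
clock: 13.28
ee_pos: [0.5997, 0.0375, 0.1114]
orientation: [[0.943, 0.333, -0.001], [0.333, -0.943, 0.001], [-0.001, -0.002, -1.0]]
force: [-5.5, 2.5, 5.6]
finger_gap: 0.161
grip_force: 40.7
clock: 14.12
ee_pos: [0.5997, 0.0374, 0.1114]
orientation: [[0.965, -0.262, -0.001], [-0.262, -0.965, 0.0], [-0.001, -0.0, -1.0]]
force: [-5.3, 2.4, 6.0]
finger_gap: 0.153
grip_force: 47.3
clock: 14.45
ee_pos: [0.5997, 0.0373, 0.1114]
orientation: [[0.961, -0.278, -0.001], [-0.278, -0.961, -0.0], [-0.001, 0.001, -1.0]]
force: [-4.1, 2.3, 6.0]
finger_gap: 0.153
grip_force: 56.3
[0.43011738 0.72639247 1.4163359 ]
```

The tool is past -13.5° with 1.4 N m on the wrist, so the ring is at its stop. I'll release, lift, and check.

```bash
python3 -m pendant '[{"tx":0,"ty":0,"tz":0,"turn":-0.03},{"tx":0,"ty":0,"tz":0,"turn":-0.03},{"tx":0,"ty":0,"tz":0,"turn":-0.03},{"tx":0,"ty":0,"tz":0,"turn":-0.03},{"tx":0,"ty":0,"tz":-2,"turn":-0.03},{"tx":0,"ty":0,"tz":-5,"turn":-0.03},{"tx":0,"ty":0,"tz":-8,"turn":-0.03},{"tx":0,"ty":0,"tz":-12,"turn":-0.03},{"tx":0,"ty":0,"tz":-16,"turn":-0.03},{"tx":0,"ty":0,"tz":-18,"turn":-0.03}]' 4.5 40
python3 -m pendant '[{"tx":-2,"ty":0,"tz":0,"turn":0},{"tx":-5,"ty":0,"tz":0,"turn":0},{"tx":-9,"ty":0,"tz":0,"turn":0},{"tx":-12,"ty":0,"tz":0,"turn":0},{"tx":-14,"ty":0,"tz":0,"turn":0},{"tx":-14,"ty":0,"tz":0,"turn":0},{"tx":-14,"ty":0,"tz":0,"turn":0}]'
python3 - <<'E'
from meas import *
for n in("top","wrist","scene"):
    im,d,K,T=cap(n); print(n)
    try: measure(im,d,K,T)
    except Exception as e: print(e)
    if n=="top": cv2.imwrite("pics/end.png",im)
E
```

```text
clock: 15.28
ee_pos: [0.6025, 0.0362, 0.296]
orientation: [[0.967, -0.256, 0.009], [-0.256, -0.967, -0.0], [0.009, -0.002, -1.0]]
force: [0.4, -0.2, 1.2]
finger_gap: 0.53
grip_force: 0.0
clock: 15.87
ee_pos: [0.4647, 0.0723, 0.2899]
orientation: [[0.967, -0.255, 0.002], [-0.255, -0.967, -0.0], [0.002, -0.0, -1.0]]
force: [1.0, 0.3, 0.1]
finger_gap: 0.527
grip_force: 0.0
top
wheel 0.5640289306640625 -0.10834550476074219 56.572265625 0.1194433401362924
fine 189 z90 0.174 depth [ 0.5726 -0.1124] -25.0 [16. 76.] ray [ 0.5715 -0.1127] -24.8 [17. 77.]
   pca [ 0.5677 -0.1104] -24.7
lock 221 z90 0.1459 depth [0.5991 0.0367] -13.5 [15. 85.] ray [0.5976 0.0361] -13.1 [16. 85.]
   pca [0.5981 0.0365] -13.5
marker 68 z90 0.1279 depth [ 0.6364 -0.141 ] -24.9 [12. 33.] ray [ 0.635  -0.1409] -24.1 [13. 35.]
   pca [ 0.6351 -0.1406] -22.2
wrist
wheel 0.5642937622070312 -0.1074317626953125 57.46253204345703 0.11911415781324819
fine 1686 z90 0.172 depth [ 0.5644 -0.1084] -25.0 [16. 56.] ray [ 0.5636 -0.1034] -25.3 [21. 58.]
   pca [ 0.565  -0.1065] -25.6
lock 1390 z90 0.1441 depth [0.5987 0.0367] -13.5 [14. 83.] ray [0.5979 0.0369] -13.5 [14. 83.]
   pca [0.6    0.0364] -13.5
attempt to get argmax of an empty sequence
scene
wheel 0.5677568969726563 -0.0995352554321289 62.28468322753906 0.12090385688437773
fine 440 z90 0.1733 depth [ 0.5757 -0.1096] -24.4 [14. 75.] ray [ 0.5823 -0.0988] -22.8 [36. 77.]
   pca [ 0.5756 -0.1068] -27.5
lock 795 z90 0.1455 depth [0.6008 0.039 ] -13.3 [15. 84.] ray [0.6057 0.0449] -13.1 [29. 90.]
   pca [0.6043 0.0413] -14.0
marker 170 z90 0.1266 depth [ 0.6395 -0.1361] -21.8 [ 7. 33.] ray [ 0.6439 -0.1273] -26.9 [27. 32.]
   pca [ 0.6402 -0.1355] -24.6
```

View pics/end.png

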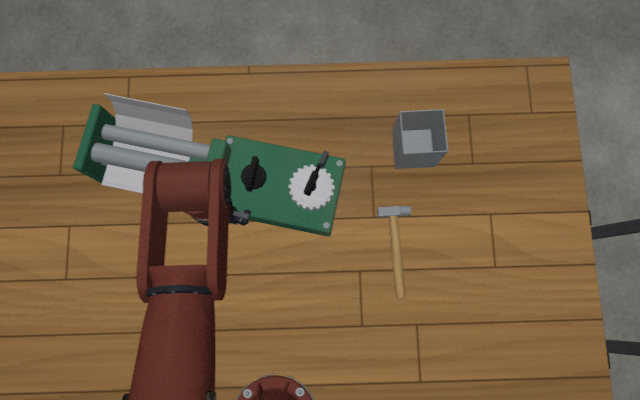

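The top view shows the knob (313,180) pointing at the marker (324,158) and the lock wings (253,173) along the head's x axis. The tin and hammer haven't moved, and the arm is clear at z≈0.29.

```bash
python3 -c "from workcell import ctrl;print(ctrl.sign_off())"
```

```text
the job is handed in; nothing more can be done
None
```

Job handed in: by the last camera check the fine knob is on the marker to within about 0.02 rad, the lock ring is tight at its stop, and the coarse wheel, tin and hammer look unmoved; the hand-in returned no verdict.

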